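Rehang the lift-off door of the spice cabinet

TASK

The washed door of the little black spice cabinet is standing in the drying rack. Lift it out, hang it on the cabinet while it stands well open, lowering both knuckles gently over the two pins by feel until the door is fully down on its hinges, then swing it fully shut and let go. Never knock or press the door hard against the cabinet, and leave the steel bottle, glass, mug and small white jar where they are.

Things in the scene. Friction and masses are not known exactly. Their poses are not given: they have to be found in the camera images.
- door: Loose black door, 0.2-0.37 kg: panel 174 mm wide, 150 high, 16 thick, steel knuckles on its hinge edge. Origin: on the knuckles' axis, level with the panel's underside. x along the panel to the free edge (panel x = 16 to 190, y = -8 to 8, z = 0 to 150 mm), z up, y out of the inner face. Knob on the -y face at x 168, z 85, 18 mm proud.
- door_hinge (a point): The door's origin. The knuckles on this axis are upright tubes, 24 mm outside, with an eight-sided hole 11 mm across, open at both ends; they span z = 20 to 38 and 112 to 130 mm above this point.
- door_edge (a point): Foot of the door's free edge, 190 mm from door_hinge along the door's x, at mid thickness.
- door_top (a point): Middle of the panel's top edge, 103 mm from the hinge axis along the door's x, 150 mm above the underside. The door can be pinched here from above across its 16 mm thickness.
- cabinet: Black spice cabinet, fixed, 150 mm deep (x), 210 wide (y), 196 high. Origin: centre of its underside, z up; its open front is the plane x = -75 mm, looking to -x. Two upright steel pins, one above the other, stand on a hinge strip at the front's +y corner. A rubber stop 8 mm proud of the front, at y = -75, z = 45 to 165 mm, meets the shut door.
- pins (a point): On the cabinet at x -93, y 95, z 30 mm: NOMINAL pin axis, at the height of door_hinge when the door is fully down. The strip is screwed through slots: the pins, sharing one vertical axis, stand up to 4 mm off this along the cabinet's x and up to 6 mm along its y, different each time: find them by feel. Knuckle undersides rest on ledges 20 and 112 mm above this point.
- pin_tips (a point): Nominal tip of the upper pin, 128 mm above point pins (lower pin's tip: 36 mm above). Pins are 9 mm thick, rise 16 mm from ledges, the top 2 mm chamfered to 6 mm. With door_hinge 16 mm above the height of pins, both knuckles rest on both tips if off the pins; within about 2 mm of the axis they slide on and sink 16 mm to the ledges.
- lip (a point): Lip of the top board over the shut door: 17 mm proud of the front, z = 184 to 196, y = -105 to 45 mm (this point: middle of its outer top edge). The door goes on its pins only when well open (door_edge over 75 mm out from the front plane; best about square to it). Bring it in sideways from the front with door_hinge 18 to 60 mm above pins, so that the lower knuckle enters below the upper ledge.
- shut_mark (a point): On the cabinet at x -93, y -95, z 30 mm: where door_edge lies when shut (up to 8 mm off along the cabinet's y). Seen from above the door opens clockwise: its x axis points along the cabinet's -y when shut, along -x when open 90 degrees. The hung door turns freely, stays where left, and is shut by pushing its outer face until it meets the stop.
- rack: Steel drying rack, fixed, about 250 mm (x) by 160 mm. Origin: on the counter under the middle of the slot where the door stands; x along the slot. The door's underside is 12 mm above the counter, between wire posts 60 mm high. A white plate is fixed in a slot 90 mm away on the rack's +y side, its top 170 mm high.
- flask: Bystander, not to be moved: steel bottle, 68 mm across, 170 high; origin at the centre of its underside.
- tumbler: Bystander, not to be moved: clear glass tumbler, 64 mm across, 100 high; origin at the centre of its underside.
- mug: Bystander, not to be moved: white mug, 76 mm across, 90 high; origin at the centre of its underside.
- shaker: Bystander, not to be moved: small white jar with steel cap, 40 mm across, 70 high; origin at the centre of its underside.
There are look-alikes about, which are no part of the job. Of the things that look like the door, the smaller one is meant.

How it is judged (in metres and radians):
On the way, in this order (a step that is already met when the one before it is completed fails the run):
1. the door stands well open, both knuckles fully down on the pins (horizontal distance between door_hinge and pins below 0.012 m and z of door_hinge in the frame of cabinet between 0.026 and 0.034 m and angle between door's own z axis and vertical below 0.06 rad and x of door_edge in the frame of cabinet below -0.15 m), for 0.2 s.
2. the hung door is swung shut (horizontal distance between door_hinge and pins below 0.012 m and z of door_hinge in the frame of cabinet between 0.026 and 0.034 m and angle between door's own z axis and vertical below 0.06 rad and x of door_edge in the frame of cabinet above -0.105 m and y of door_edge in the frame of cabinet below -0.06 m), for 0.2 s.
At the end, for the whole second after the job is handed in: The door hangs upright (0.06 rad) and at rest, fully down on both pins (door_hinge within 4 mm of its seated height, 12 mm of pins seen from above), and shut: door_edge at most 30 mm out from the cabinet front plane, at the end away from the pins. Nothing but the cabinet touches it (all of step 2 and linear speed of door below 0.02 m/s).
It fails at once if the door is knocked or pressed against the cabinet or its pins with more than 35 N (contact force between door and cabinet above 35 N).
It fails at once if a bystander is moved by more than 30 mm (distance of any of flask, tumbler, mug, shaker from where it was at the start of the episode above 0.03 m).
It also fails if it takes over 72 s, if anything falls off the work surface, if the arm or the gripper's body presses on something with over 40 N, if the wrist force passes 120 N, or if a joint passes its speed limit or range.

ROBOT

A 6-joint arm with a two-finger parallel gripper is mounted at the origin on the work surface. World frame = base frame: x ahead of the robot, y to its left, z up, the work surface at z = 0. Lengths are in m, angles in degrees, forces in N, time in s.
With the tool pointing down it reaches from about 0.3 to 0.75 m from the base axis. Payload 8.5 kg.
Tool frame: the origin (TCP) lies on the centre line of the jaws, within the pads' length; the fingertips stand 25 mm ahead of it and the grasp point (between the pads) lies 6 mm ahead of it; z points along the fingers, y is the line along which they close (so a half turn about z gives the same grasp; the last joint's range is limited). The gripper opens to 85 mm and grips with 20 to 120 N. Pads are 22 mm wide; open, the fingers measure 114 mm over their backs; the gripper's body (76 mm by 85 mm) begins 54 mm behind the grasp point. The pads swing forward as they close: fully open they stand 13 mm farther back than shut.
Start: joints at [54.758, 21.807, 74.336, -0, 83.858, -12.336], TCP at [0.214, 0.507, 0.256] pointing down, gripper open.
Joint ranges: [-178.18, 178.18], [-50.72, 133.34], [12.68, 142.11], [-81.47, 261.47], [9.98, 163.14], [-165.26, 165.26]. Speed limits (degrees/s): [136.94, 136.94, 180, 180, 180, 180].

INTERFACE

Orientations are given as a 3x3 rotation matrix whose columns are the frame's x, y, z axes.
In Python, from rig import telemetry, optics, env gives the robot as it stands.
- The arm moves only by the tool send_rows, never from a script. Its argument "deltas" is a list that holds one entry, the list of rows, each a list of 7 numbers: the shift along the tool's x, y, z in m, then the turn, a rotation vector about the tool's x, y, z in rad, then the opening, from -1 (shut) to 1 (fully open), so that 0 is half open. In form: [[[x, y, z, ax, ay, az, grip], ...]]. A call has 1 to 12 rows; each row shifts and turns the commanded pose from where the row before left it, along the tool's axes as they then stand; what a row does not reach is not made up. A row lasts 1/8 s, in which the tool goes at most 62.5 mm and 10.7 degrees, less where a joint would pass 70% of its speed; a pose out of reach is approached as far as the arm can. A call is refused whole if a number of a shift passes 0.0625 or a number of a turn 0.188, either way. A call with a gripper value outside its range is refused whole. The fingers move at their own pace and stop on an object; "squeeze" is the grip in N (left out, the last holds). Time passes only in rows, so rows that do not move let the fingers close. It gives the time, the measured TCP pose, the force, the opening and the grip force at its end, in the units of the state.
- telemetry.observe(): the state, without advancing time (a new reading comes with each control period).
- optics.get_image(name): name is "scene" or "top" or "wrist"; returns a dict with "image" (420x560x3 uint8, red, green, blue), "range_z" (420x560 float32, m along the optical axis (not along the pixel's ray), 0 where there is no reading), "K" (3x3 intrinsics, pixels), "rvec" (rotation vector, rad) and "tvec" (3), from world to camera coordinates, as OpenCV has them; the wrist camera has in their place "hand_eye" (4x4, takes a point from camera to tool coordinates, whose origin is the TCP and whose axes are the flange's). Camera axes: x right, y down, z forward; pixel columns grow to the right and rows downward; lengths in m; the calibration is good to about 2 mm. A picture is of the moment at which its call begins: read the wrist's pose just before it.
- env.close_job(): hands the job in; it is judged then, once.
The state is a dict: "time_s": time; "q": joint angles; "qvel": joint speeds; "joint_efforts": joint torques, N m; "position": TCP position; "tool_rot": TCP orientation; "ft_force": force on the tool from outside, world axes, zero at the start; "wrist_torque": the same for the moment, N m; "grip_width": finger opening in m; "gripper_force": force on a finger pad.
Only numpy, scipy, OpenCV 4.12 (cv2) and the standard library are available. Lean on these libraries where they do the work, as an engineer would, in place of code of your own. Each camera call takes 0.05 s, during which the arm holds its last target. There are 200 camera calls.

## Working session

There is one attempt and no reset: what is moved stays moved. The work goes in short steps, Python scripts to look and compute and a tool call to move; the robot and the scene stay as the last step left them, time stands still between calls to the robot, and variables do not carry over. Pictures are saved under pics/ and viewed, at most 10 in all, crops included, and the job is handed in when it is done.

Besides the shell and the picture viewer there is one more tool, called after "Call:" as a command line: name --argument value ..., lists and objects as JSON in quotes. send_rows: Moves the arm, as the interface text tells. Its arguments: {"type":"object","properties":{"deltas":{"type":"array"},"squeeze":{"type":"number"}},"required":["deltas"]}

```bash
mkdir -p pics; cat > h.py <<'E'
import numpy as np, cv2
from rig import telemetry, optics, env
def grab(n):
    s=telemetry.observe(); d=optics.get_image(n); K=d["K"]; z=d["range_z"]
    v,u=np.mgrid[:z.shape[0],:z.shape[1]]
    P=np.stack([(u-K[0,2])/K[0,0]*z,(v-K[1,2])/K[1,1]*z,z],-1)
    if n=="wrist":
        T=np.array(d["hand_eye"]); P=P@T[:3,:3].T+T[:3,3]
        R=np.array(s["tool_rot"]).reshape(3,3); P=P@R.T+np.array(s["position"])
    else:
        R,_=cv2.Rodrigues(np.array(d["rvec"],float)); P=(P-np.array(d["tvec"]).ravel())@R
    P[z==0]=np.nan
    return d["image"],P
E
python3 - <<'E'
from h import *
ims=[]
for n in("scene","top"):
    im,P=grab(n); np.savez(f"{n}.npz",im=im,P=P); cv2.imwrite(f"pics/{n}.png",im[...,::-1])
s=telemetry.observe(); print(s)
E
```

```text
{'time_s': 0.1, 'q': array([ 5.47581989e+01,  2.18370176e+01,  7.43792487e+01,  1.02620081e-03,
        8.38589832e+01, -1.23367440e+01]), 'qvel': array([-0.0334837 , -0.05464025, -0.13594004,  0.04572752, -0.00690891,
        0.10270912]), 'joint_efforts': array([ 2.84557602e-03, -4.49214327e+01, -2.31657976e+01, -1.98042053e-04,
        3.68545909e-03, -2.97973281e-05]), 'position': array([0.21393201, 0.50643541, 0.2557814 ]), 'tool_rot': array([[-9.21150192e-01,  3.89206536e-01, -7.72385885e-04],
       [ 3.89207188e-01,  9.21149627e-01, -1.06237140e-03],
       [ 2.98001078e-04, -1.27922176e-03, -9.99999137e-01]]), 'ft_force': array([ 0.03462789, -0.39104711, -0.19105973]), 'wrist_torque': array([-0.03291596, -0.01910269, -0.02723178]), 'gripper_force': 0.0, 'grip_width': 0.0850909404851092}
```

View pics/scene.png

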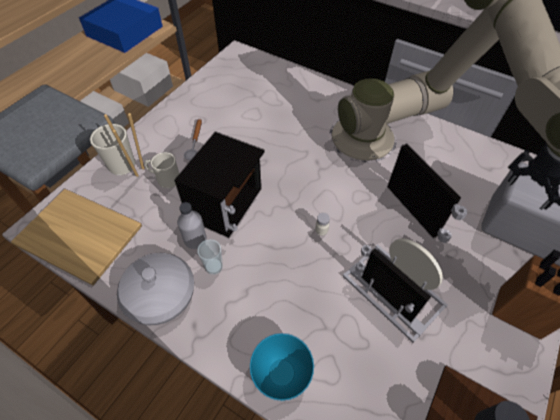

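View pics/top.png

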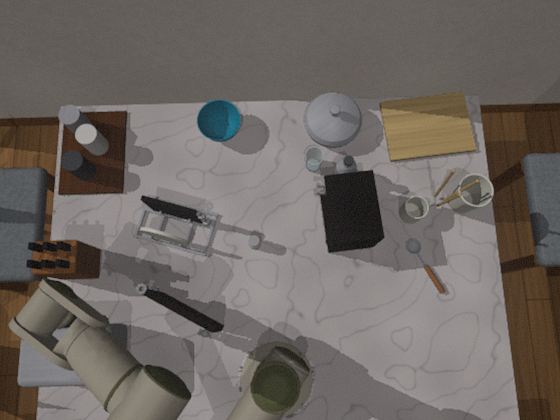

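Two doors are candidates: A in the rack, at scene (393,290) / top (172,208), and B standing alone, at scene (422,190) / top (183,308). A is the smaller and stands in the rack, so it fits the description. The cabinet is at scene (220,185) / top (352,210), with its hinge strip at top (320,187) by the bottle and glass. I'll confirm with a crop and measurements.

```bash
python3 - <<'E'
from h import *
s=np.load("scene.npz");t=np.load("top.npz")
a=cv2.resize(s["im"][200:345,330:475],(580,580),interpolation=cv2.INTER_CUBIC)
cv2.imwrite("pics/crop1.png",np.clip(a[...,::-1].astype(float)*1.8,0,255).astype(np.uint8))
P=t["P"]
def rect(m,name):
    q=P[m][:,:2].astype(np.float32); r=cv2.minAreaRect(q*1000); print(name,len(q),np.round(r[0],1),np.round(r[1],1),round(r[2],1),"z",np.nanpercentile(P[m][:,2],[5,50,95]).round(3))
    print(cv2.boxPoints(r).round(0).tolist())
H=P[...,2]
def reg(u0,u1,v0,v1,z0,z1):
    m=np.zeros(H.shape,bool);m[v0:v1,u0:u1]=1
    m&=(H>z0)&(H<z1); n,l,st,_=cv2.connectedComponentsWithStats(m.astype(np.uint8)); 
    return l==1+np.argmax(st[1:,4])
rect(reg(130,230,185,225,.145,.2),"doorA")
rect(reg(130,240,280,340,.12,.3),"doorB")
rect(reg(310,400,160,260,.185,.21),"cab")
rect(reg(125,230,220,260,.1,.2),"plate")
for n,b,z in(("flask",(335,360,150,175),(.1,.19)),("tumbler",(300,325,140,172),(.05,.12)),("shaker",(245,270,230,252),(.05,.09)),("mug",(395,430,190,225),(.07,.1))): rect(reg(*b,*z),n)
for p in [(320,187),(318,180),(322,192),(326,178),(145,200),(205,218),(207,213),(212,222)]: print(p,P[p[1],p[0]].round(3))
E
```

```text
doorA 342 [532.5 318.5] [174.4  17.3] 73.2 z [0.149 0.161 0.166]
[[499.0, 238.0], [515.0, 233.0], [566.0, 399.0], [549.0, 404.0]]
doorB 869 [222.3 286.7] [265.5  30.9] 60.7 z [0.14  0.194 0.2  ]
[[144.0, 178.0], [171.0, 163.0], [301.0, 395.0], [274.0, 410.0]]
cab 3767 [ 503.  -235.8] [212.1 168.3] 5.2 z [0.19  0.195 0.2  ]
[[390.0, -162.0], [405.0, -329.0], [616.0, -310.0], [601.0, -142.0]]
plate 246 [446.3 343.2] [157.1  11.1] 72.8 z [0.107 0.151 0.171]
[[418.0, 270.0], [428.0, 267.0], [475.0, 417.0], [464.0, 420.0]]
flask 292 [ 654.2 -239. ] [63.7 57.6] 53.4 z [0.106 0.126 0.172]
[[612.0, -247.0], [658.0, -282.0], [696.0, -231.0], [650.0, -196.0]]
tumbler 229 [ 699.1 -140.6] [61.7 62.3] 20.8 z [0.053 0.087 0.102]
[[659.0, -123.0], [681.0, -181.0], [739.0, -159.0], [717.0, -101.0]]
shaker 103 [428.6  63.6] [32.5 33.7] 88.7 z [0.064 0.069 0.075]
[[411.0, 48.0], [445.0, 47.0], [446.0, 79.0], [412.0, 80.0]]
mug 174 [ 518.4 -461. ] [75.7 74.7] 62.4 z [0.071 0.085 0.093]
[[468.0, -477.0], [534.0, -512.0], [569.0, -445.0], [503.0, -410.0]]
(320, 187) [ 0.581 -0.153  0.142]
(318, 180) [ 0.645 -0.159  0.   ]
(322, 192) [ 0.589 -0.167  0.049]
(326, 178) [ 0.592 -0.167  0.2  ]
(145, 200) [0.55  0.388 0.159]
(205, 218) [0.512 0.221 0.048]
(207, 213) [0.538 0.221 0.009]
(212, 222) [0.507 0.204 0.009]
```

View pics/crop1.png

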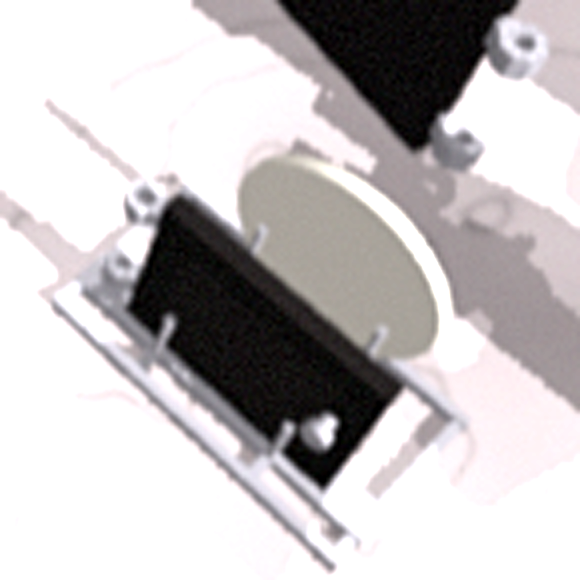

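The crop shows door A in the rack with its knuckles at the left end (145,200 in the crop) and the knob on the outward face (320,430). It is 174 x 17 mm and smaller than B, which is about 265 mm long, so A is the one to hang. Next I'll look at the pins with an empty hand.

```bash
cat >> h.py <<'E'
from scipy.spatial.transform import Rotation as Ro
def plan(pos,yaw,n):
    """tool down, tool y at world yaw (deg): n equal rows, pose from current; prints per-row shift (tool frame of each row) and turn"""
    s=telemetry.observe(); R=np.array(s["tool_rot"]).reshape(3,3); p=np.array(s["position"])
    a=np.radians(yaw); y=np.array([np.cos(a),np.sin(a),0]); z=np.array([0,0,-1.]); Rt=np.stack([np.cross(y,z),y,z],1)
    rv=Ro.from_matrix(R.T@Rt).as_rotvec()
    d=(np.array(pos)-p)
    dR=Ro.from_rotvec(rv/n).as_matrix(); C=R.copy()
    print("turn total",rv.round(3),"dist",np.round(d,4))
    for i in range(n):
        print(np.r_[C.T@d/n,rv/n].round(4).tolist()); C=C@dR
E
python3 - <<'E'
from h import *
d=optics.get_image("wrist"); print(np.array(d["hand_eye"]).round(3),d["K"])
plan((.57,-.04,.32),5.2,12)
E
```

```text
[[-0.    -0.964 -0.266  0.067]
 [ 1.    -0.    -0.001  0.001]
 [ 0.001 -0.266  0.964 -0.119]
 [ 0.     0.     0.     1.   ]] [[305.18998274   0.         279.62272588]
 [  0.         305.18998274 203.29524906]
 [  0.           0.           1.        ]]
turn total [-1.00e-03  0.00e+00  1.08e+00] dist [ 0.3561 -0.5465  0.0641]
[-0.0451, -0.0304, -0.0053, -0.0001, 0.0, 0.09]
[-0.0476, -0.0262, -0.0053, -0.0001, 0.0, 0.09]
[-0.0498, -0.0218, -0.0053, -0.0001, 0.0, 0.09]
[-0.0515, -0.0173, -0.0053, -0.0001, 0.0, 0.09]
[-0.0529, -0.0126, -0.0053, -0.0001, 0.0, 0.09]
[-0.0538, -0.0078, -0.0053, -0.0001, 0.0, 0.09]
[-0.0543, -0.0029, -0.0053, -0.0001, 0.0, 0.09]
[-0.0543, 0.002, -0.0053, -0.0001, 0.0, 0.09]
[-0.0539, 0.0069, -0.0053, -0.0001, 0.0, 0.09]
[-0.0531, 0.0117, -0.0053, -0.0001, 0.0, 0.09]
[-0.0518, 0.0164, -0.0053, -0.0001, 0.0, 0.09]
[-0.0501, 0.021, -0.0053, -0.0001, 0.0, 0.09]
```

Call:
send_rows --deltas '[[[-0.045,-0.03,-0.0053,0,0,0.09,1],[-0.0475,-0.026,-0.0053,0,0,0.09,1],[-0.05,-0.022,-0.0053,0,0,0.09,1],[-0.0515,-0.017,-0.0053,0,0,0.09,1],[-0.053,-0.0125,-0.0053,0,0,0.09,1],[-0.054,-0.008,-0.0053,0,0,0.09,1],[-0.0543,-0.003,-0.0053,0,0,0.09,1],[-0.0543,0.002,-0.0053,0,0,0.09,1],[-0.054,0.007,-0.0053,0,0,0.09,1],[-0.053,0.0117,-0.0053,0,0,0.09,1],[-0.052,0.0164,-0.0053,0,0,0.09,1],[-0.05,0.021,-0.0053,0,0,0.09,1]]]'

```text
time_s: 1.65
position: [0.5714, -0.0412, 0.3199]
tool_rot: [[-0.088, 0.996, -0.0], [0.996, 0.088, 0.0], [0.0, -0.0, -1.0]]
ft_force: [0.0, 1.1, 0.1]
grip_width: 0.0854
gripper_force: 0.0
```

Call:
send_rows --deltas '[[[0,0,0,0,0,0,1],[0,0,0,0,0,0,1]]]'

```text
time_s: 1.9
position: [0.5704, -0.0393, 0.3195]
tool_rot: [[-0.091, 0.996, -0.001], [0.996, 0.091, 0.001], [0.001, -0.001, -1.0]]
ft_force: [0.6, -0.0, 0.1]
grip_width: 0.0852
gripper_force: 0.0
```

```bash
python3 - <<'E'
from h import *
im,P=grab("wrist"); s=telemetry.observe(); print(s["position"],s["tool_rot"].round(3))
np.savez("w1.npz",im=im,P=P); cv2.imwrite("pics/w1.png",np.clip(im[...,::-1]*1.3,0,255).astype(np.uint8))
E
```

```text
[ 0.5702733  -0.03876812  0.31982166] [[-0.092  0.996 -0.001]
 [ 0.996  0.092  0.   ]
 [ 0.    -0.001 -1.   ]]
```

View pics/w1.png

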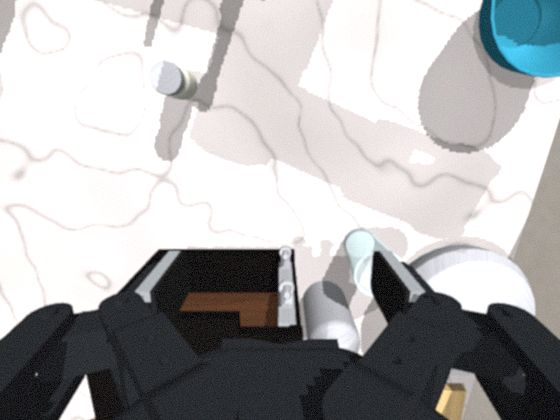

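The view shows the cabinet front at the bottom, with the lower pin and ledge near (286,253) and the upper one near (289,287). The glass is at (360,243) and the bottle at (330,315). I'll enlarge the pins and measure them.

```bash
python3 - <<'E'
from h import *
w=np.load("w1.npz"); im,P=w["im"],w["P"]
c=im[235:315,250:330]; cv2.imwrite("pics/c2.png",cv2.resize(c,(640,640),interpolation=cv2.INTER_CUBIC)[...,::-1])
np.set_printoptions(linewidth=200)
for v in range(240,310,3): print(v,(P[v,276:304:2,2]*1000).round(0))
for z0,z1 in((.15,.165),(.055,.07)):
    m=np.zeros(P.shape[:2],bool); m[235:315,272:305]=1; m&=(P[...,2]>z0)&(P[...,2]<z1)
    v,u=np.nonzero(m); print(z0,len(v),[(a,b,P[b,a].round(4).tolist()) for a,b in list(zip(u,v))[:25]])
top=np.load("w1.npz")
m=(P[...,2]>.188)&(P[...,2]<.203); q=P[m][:,:2]; print("cabtop",q.min(0),q.max(0),len(q))
E
```

```text
240 [1. 1. 2. 2. 1. 2. 1. 1. 2. 2. 1. 0. 1. 2.]
243 [1. 2. 1. 3. 2. 2. 2. 1. 1. 2. 3. 2. 1. 1.]
246 [ 2.  1.  2. 45. 49. 47.  2.  1.  0.  2.  1.  2.  2. -1.]
249 [ 4.  4. 50. 52. 52. 51. 52. 49.  2.  2.  2.  1.  1.  2.]
252 [13. 15. 51. 56. 59. 59. 53. 51. 15.  1.  2.  1.  2.  2.]
255 [25. 24. 52. 64. 66. 67. 64. 24. 25. 24.  2.  1.  1.  1.]
258 [23. 25. 25. 51. 68. 66. 51. 24. 23. 24.  1.  0.  1.  1.]
261 [26. 26. 24. 51. 51. 51. 51. 26. 26. 25.  1.  1.  1.  1.]
264 [24. 24. 36. 50. 51. 51. 52. 36. 34. 34.  1.  1.  2.  1.]
267 [26. 25. 45. 51. 52. 51. 51. 46. 43. 44.  3.  2.  1.  1.]
270 [24. 25. 55. 56. 55. 55. 55. 56. 53. 51.  2.  2.  1.  1.]
273 [25. 25. 62. 63. 62. 63. 64. 65. 61. 62.  0.  1.  2.  0.]
276 [25. 25. 71. 72. 71. 72. 71. 70. 69. 69.  1.  1.  1.  1.]
279 [ 25.  26.  80.  79. 138. 139. 138.  79.  80.  76.  76.   3.   1.   2.]
282 [ 24.  27. 139. 142. 143. 143. 143. 143. 140.  85.  85.   1.   1.  -0.]
285 [ 27.  25. 143. 143. 143. 145. 144. 142. 142.  93.  92.   1.   2.   3.]
288 [ 26.  24. 142.  nan 149. 151. 150. 147. 145. 100.  98.   1.   1.   2.]
291 [ 26.  25. 143
[... 2829 characters left out ...]
87), np.int64(253), [0.5902, -0.1432, 0.0618]), (np.int64(288), np.int64(253), [0.592, -0.1459, 0.0555]), (np.int64(282), np.int64(254), [0.5836, -0.1452, 0.0619]), (np.int64(283), np.int64(254), [0.5849, -0.1443, 0.0636]), (np.int64(284), np.int64(254), [0.5861, -0.1436, 0.0648]), (np.int64(285), np.int64(254), [0.5874, -0.1432, 0.0655]), (np.int64(286), np.int64(254), [0.5887, -0.1429, 0.0659]), (np.int64(287), np.int64(254), [0.5902, -0.1436, 0.0641]), (np.int64(288), np.int64(254), [0.5918, -0.1455, 0.0597]), (np.int64(282), np.int64(255), [0.5837, -0.1457, 0.0639]), (np.int64(283), np.int64(255), [0.5849, -0.1445, 0.0663])]
cabtop [ 0.39911199 -0.28299662] [ 0.60352176 -0.14929047] 4161
```

View pics/c2.png

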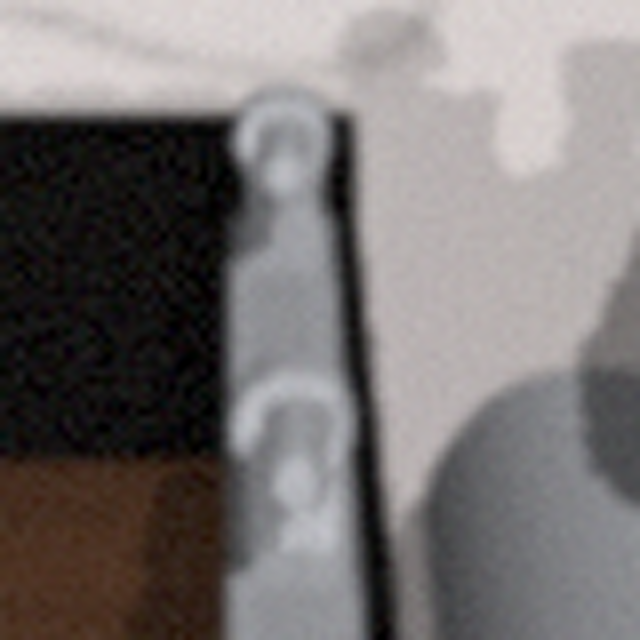

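The crop shows both ledges and pins clearly, with the lower pin at crop (283,150) and the upper at crop (297,470). I'll compute the pin axis and plan the move to the rack door.

```bash
python3 - <<'E'
from h import *
P=np.load("w1.npz")["P"]
from scipy.optimize import least_squares
for z0,z1,zt in((.146,.153,.1565),(.053,.060,.0645)):
    m=np.zeros(P.shape[:2],bool); m[245:302,278:300]=1
    a=P[m&(P[...,2]>zt)&(P[...,2]<zt+.006)]; print("tip mean",a.mean(0).round(4),len(a),"minmax",a[:,:2].min(0).round(4),a[:,:2].max(0).round(4))
    b=P[m&(P[...,2]>z0)&(P[...,2]<z1)][:,:2]; b=b[b[:,1]>a.mean(0)[1]-0.001]
    r=least_squares(lambda c:np.hypot(b[:,0]-c[0],b[:,1]-c[1])-.0045,a.mean(0)[:2],loss="soft_l1",f_scale=.0005); print("circle",r.x.round(4),len(b))
plan((.53,.3185,.28),-16.9,8)
E
```

```text
tip mean [ 0.5878 -0.146   0.1585] 53 minmax [ 0.584 -0.15 ] [ 0.5917 -0.1424]
circle [ 0.5877 -0.1472] 27
tip mean [ 0.5909 -0.1606  0.0671] 67 minmax [ 0.5821 -0.1733] [ 0.6038 -0.1429]
circle [ 0.5876 -0.1473] 16
turn total [-0.001 -0.     0.387] dist [-0.0403  0.3573 -0.0398]
[0.0449, -0.0009, 0.005, -0.0001, -0.0, 0.0484]
[0.0448, -0.0031, 0.005, -0.0001, -0.0, 0.0484]
[0.0446, -0.0052, 0.005, -0.0001, -0.0, 0.0484]
[0.0443, -0.0074, 0.005, -0.0001, -0.0, 0.0484]
[0.0439, -0.0095, 0.005, -0.0001, -0.0, 0.0484]
[0.0434, -0.0116, 0.005, -0.0001, -0.0, 0.0484]
[0.0428, -0.0137, 0.005, -0.0001, -0.0, 0.0484]
[0.0421, -0.0158, 0.005, -0.0001, -0.0, 0.0484]
```

Call:
send_rows --deltas '[[[0.045,-0.001,0.005,0,0,0.0484,1],[0.045,-0.003,0.005,0,0,0.0484,1],[0.0446,-0.005,0.005,0,0,0.0484,1],[0.0443,-0.0075,0.005,0,0,0.0484,1],[0.044,-0.0095,0.005,0,0,0.0484,1],[0.0434,-0.0115,0.005,0,0,0.0484,1],[0.0428,-0.0137,0.005,0,0,0.0484,1],[0.042,-0.016,0.005,0,0,0.0484,1],[0,0,0,0,0,0,1],[0,0,0,0,0,0,1]]]'

```text
time_s: 3.2
position: [0.5303, 0.3182, 0.2802]
tool_rot: [[0.29, 0.957, 0.0], [0.957, -0.29, -0.0], [-0.0, 0.0, -1.0]]
ft_force: [0.4, -0.7, -0.0]
grip_width: 0.0854
gripper_force: 0.0
```

```bash
python3 - <<'E'
from h import *
im,P=grab("wrist"); s=telemetry.observe(); print(s["position"])
np.savez("w2.npz",im=im,P=P); cv2.imwrite("pics/w2.png",np.clip(im[...,::-1]*1.3,0,255).astype(np.uint8))
m=(P[...,2]>.154)&(P[...,2]<.17)&(np.hypot(P[...,0]-.5325,P[...,1]-.3185)<.1)&(abs((P[...,0]-.5325)*.957-(P[...,1]-.3185)*.291)<.03)
r=cv2.minAreaRect((P[m][:,:2]*1000).astype(np.float32)); print(r,np.median(P[m][:,2]),m.sum())
q=P[m][:,:2]; c=q.mean(0); _,_,V=np.linalg.svd(q-c); print(c,np.degrees(np.arctan2(V[0,1],V[0,0])))
k=(P[...,2]>.134)&(P[...,2]<.148)&(np.hypot(P[...,0]-.5025,P[...,1]-.22)<.02)
v,u=np.nonzero(k); print("knuckle",k.sum(),P[k].mean(0),cv2.minEnclosingCircle((P[k][:,:2]*1000).astype(np.float32)),u.mean(),v.mean())
E
```

```text
[0.53062564 0.31760558 0.28032767]
((535.508056640625, 316.78759765625), (173.49606323242188, 15.849294662475586), 72.95906066894531) 0.16304351458053934 4199
[0.53770494 0.32469635] -107.04849400461588
knuckle 333 [0.50401302 0.21603647 0.14200665] ((505.24884033203125, 218.9544219970703), 12.998987197875977) 283.86486486486484 305.65165165165166
```

View pics/w2.png

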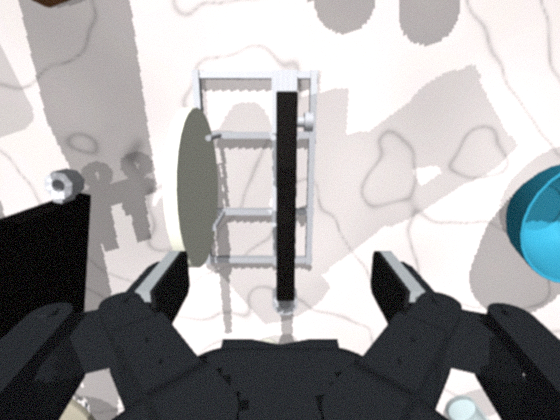

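The view shows the door top as a bar from (286,95) to (286,300), with its knuckle at (284,305) and the knob at (308,121). The plate is at (197,190), clear of the fingers. I'll descend and grip.

Call:
send_rows --deltas '[[[0.001,0.0025,0.02,0,0,0.002,1],[0,0.0025,0.02,0,0,0,1],[0,0,0.02,0,0,0,1],[0,0,0.02,0,0,0,1],[0,0,0.02,0,0,0,1],[0,0,0.015,0,0,0,1],[0,0,0.01,0,0,0,1],[0,0,0,0,0,0,1]]]'

```text
time_s: 4.25
position: [0.536, 0.3172, 0.1546]
tool_rot: [[0.294, 0.956, -0.001], [0.956, -0.294, -0.0], [-0.0, -0.001, -1.0]]
ft_force: [0.4, -0.4, 0.2]
grip_width: 0.0856
gripper_force: 0.0
```

```bash
python3 - <<'E'
from h import *
plan((.5355,.3168,.153),-17.04,1)
E
```

```text
turn total [-0.001  0.    -0.001] dist [-0.0005 -0.0004 -0.0016]
[-0.0005, -0.0004, 0.0016, -0.0006, 0.0005, -0.001]
```

Call:
send_rows --deltas '[[[0,0,0.001,0,0,0,-1],[0,0,0,0,0,0,-1],[0,0,0,0,0,0,-1],[0,0,0,0,0,0,-1],[0,0,0,0,0,0,-1],[0,0,0,0,0,0,-1],[0,0,0,0,0,0,-1]]]' --squeeze 70

```text
time_s: 5.12
position: [0.5361, 0.3175, 0.1543]
tool_rot: [[0.294, 0.956, 0.001], [0.956, -0.294, 0.0], [0.0, 0.0, -1.0]]
ft_force: [-0.6, -0.4, 5.0]
grip_width: 0.0147
gripper_force: 69.2
```

Call:
send_rows --deltas '[[[0,0,-0.01,0,0,0,-1],[0,0,-0.015,0,0,0,-1],[0,0,-0.02,0,0,0,-1],[0,0,-0.02,0,0,0,-1],[0,0,-0.02,0,0,0,-1],[0,0,-0.02,0,0,0,-1],[0,0,0,0,0,0,-1],[0,0,0,0,0,0,-1]]]'

```text
time_s: 6.12
position: [0.5357, 0.3173, 0.2582]
tool_rot: [[0.294, 0.956, -0.001], [0.956, -0.294, -0.0], [-0.001, -0.001, -1.0]]
ft_force: [0.4, 0.2, -3.0]
grip_width: 0.0152
gripper_force: 68.5
```

```bash
python3 - <<'E'
from h import *
im,P=grab("wrist"); s=telemetry.observe(); p=s["position"];R=np.array(s["tool_rot"]); print(p,s["ft_force"],s["wrist_torque"])
np.savez("w3.npz",im=im,P=P)
Q=(P-p)@R   # tool coordinates
zt=Q[...,2]
m=(abs(Q[...,1])<.02)&(abs(Q[...,0])<.11)&(zt<.045)&(zt>-.01)
q=Q[m]; print("tool-frame panel",q.min(0).round(4),q.max(0).round(4),m.sum()); 
t=q[(q[:,0]>-.085)&(q[:,2]<.02)]; c=t.mean(0);print(cv2.minAreaRect((t[:,:2]*1000).astype(np.float32)), "slope z vs x",np.polyfit(t[:,0],t[:,2],1),"slope y vs x",np.polyfit(t[:,0],t[:,1],1))
k=(np.hypot(Q[...,0]+.103,Q[...,1])<.018)&(zt>.015)&(zt<.045)
print("knuckle",k.sum(),cv2.minEnclosingCircle((Q[k][:,:2]*1000).astype(np.float32)),np.median(Q[k][:,2]))
k=(np.hypot(Q[...,0]+.103,Q[...,1])<.018)&(zt>.005)&(zt<.14)
v,u=np.nonzero(k);print(len(u),u.min() if len(u) else 0)
E
```

```text
[0.5357253  0.31727582 0.25793263] [ 0.53907119  0.2395619  -3.3245999 ] [ 0.01761111 -0.05994886  0.0046096 ]
tool-frame panel [-0.0255 -0.02   -0.01  ] [0.0867 0.02   0.0197] 12334
((30.638277053833008, 3.6901302337646484), (111.813720703125, 39.55178451538086), 9.001947402954102) slope z vs x [-0.03036265 -0.00670866] slope y vs x [0.00213158 0.00025452]
knuckle 0 ((0.0, 0.0), 0.0) nan
0 0
  return _methods._mean(a, axis=axis, dtype=dtype,
  ret = ret.dtype.type(ret / rcount)
```

```bash
python3 - <<'E'
from h import *
s=telemetry.observe(); p=s["position"];R=np.array(s["tool_rot"])
Q=(np.load("w3.npz")["P"]-p)@R
m=(abs(Q[...,1])<.0085)&(Q[...,0]>.03)&(Q[...,0]<.095)&(abs(Q[...,2]+.008)<.02); q=Q[m]
print(len(q),np.polyfit(q[:,0],q[:,2],1),"y/x",np.polyfit(q[:,0],q[:,1],1),q[:,0].max(),q[:,1].min(),q[:,1].max())
plan((.570,.05,.225),5.2,10)
E
```

```text
7230 [ 0.00195506 -0.00915911] y/x [-0.00010639  0.00038607] 0.08673255183529384 -0.007685769612291686 0.00846286478628826
turn total [-0.002  0.001 -0.389] dist [ 0.0343 -0.2673 -0.0329]
[-0.0245, 0.0111, 0.0033, -0.0002, 0.0001, -0.0389]
[-0.025, 0.0102, 0.0033, -0.0002, 0.0001, -0.0389]
[-0.0253, 0.0092, 0.0033, -0.0002, 0.0001, -0.0389]
[-0.0257, 0.0082, 0.0033, -0.0002, 0.0001, -0.0389]
[-0.026, 0.0072, 0.0033, -0.0002, 0.0001, -0.0389]
[-0.0262, 0.0062, 0.0033, -0.0002, 0.0001, -0.0389]
[-0.0264, 0.0052, 0.0033, -0.0002, 0.0001, -0.0389]
[-0.0266, 0.0041, 0.0033, -0.0002, 0.0001, -0.0389]
[-0.0268, 0.0031, 0.0033, -0.0002, 0.0001, -0.0389]
[-0.0269, 0.002, 0.0033, -0.0002, 0.0001, -0.0389]
```

Call:
send_rows --deltas '[[[-0.0245,0.011,0.0033,0,0,-0.039,-1],[-0.025,0.0102,0.0033,0,0,-0.039,-1],[-0.0253,0.0092,0.0033,0,0,-0.039,-1],[-0.0257,0.0082,0.0033,0,0,-0.039,-1],[-0.026,0.0072,0.0033,0,0,-0.039,-1],[-0.0262,0.0062,0.0033,0,0,-0.039,-1],[-0.0264,0.0052,0.0033,0,0,-0.039,-1],[-0.0266,0.004,0.0033,0,0,-0.039,-1],[-0.0268,0.003,0.0033,0,0,-0.039,-1],[-0.027,0.002,0.0033,0,0,-0.039,-1],[0,0,0,0,0,0,-1],[0,0,0,0,0,0,-1]]]'

```text
time_s: 7.68
position: [0.57, 0.0506, 0.2255]
tool_rot: [[-0.091, 0.996, -0.001], [0.996, 0.091, 0.0], [0.001, -0.001, -1.0]]
ft_force: [0.8, -0.6, -2.5]
grip_width: 0.0149
gripper_force: 68.4
```

```bash
python3 - <<'E'
from h import *
s=telemetry.observe(); print(s["position"],s["ft_force"])
plan((.5783,-.0441,.212),5.2,6)
im,P=grab("top"); np.savez("t2.npz",im=im,P=P)
m=(np.hypot(P[...,0]-.5794,P[...,1]+.0529)<.016)&(P[...,2]>.19)&(P[...,2]<.225); print(m.sum(),P[m].mean(0), cv2.minEnclosingCircle((P[m][:,:2]*1000).astype(np.float32)))
E
```

```text
[0.57000255 0.05056735 0.22554886] [ 0.7689746  -0.60746259 -2.52592397]
turn total [-0.001 -0.001  0.001] dist [ 0.0083 -0.0947 -0.0135]
[-0.0158, -0.0001, 0.0023, -0.0001, -0.0001, 0.0001]
[-0.0158, -0.0001, 0.0023, -0.0001, -0.0001, 0.0001]
[-0.0158, -0.0001, 0.0023, -0.0001, -0.0001, 0.0001]
[-0.0158, -0.0001, 0.0023, -0.0001, -0.0001, 0.0001]
[-0.0158, -0.0001, 0.0023, -0.0001, -0.0001, 0.0001]
[-0.0158, -0.0001, 0.0023, -0.0001, -0.0001, 0.0001]
64 [ 0.57606963 -0.05046414  0.20943545] ((576.7363891601562, -50.69646072387695), 13.19294261932373)
```

Call:
send_rows --deltas '[[[-0.006,0,0.007,0,0,0,-1],[-0.015,0,0.0065,0,0,0,-1],[-0.018,0,0,0,0,0,-1],[-0.018,0,0,0,0,0,-1],[-0.016,0,0,0,0,0,-1],[-0.012,0,0,0,0,0,-1],[-0.007,0,0,0,0,0,-1],[-0.003,0,0,0,0,0,-1],[0,0,0,0,0,0,-1],[0,0,0,0,0,0,-1]]]'

```text
time_s: 8.98
position: [0.5789, -0.0441, 0.2124]
tool_rot: [[-0.092, 0.996, -0.0], [0.996, 0.092, 0.0], [0.0, -0.0, -1.0]]
ft_force: [0.5, -0.1, -3.1]
grip_width: 0.015
gripper_force: 68.4
```

```bash
python3 - <<'E'
from h import *
s=telemetry.observe(); print(s["position"],s["ft_force"],s["wrist_torque"])
plan((.5783,-.0441,.191),5.2,1)
E
```

```text
[ 0.578884   -0.04408292  0.21244238] [ 0.53984535 -0.07050359 -3.13707301] [-0.0483261   0.03977802 -0.00371875]
turn total [-0.    -0.     0.002] dist [-0.0006 -0.     -0.0214]
[0.0, -0.0006, 0.0214, -0.0001, -0.0001, 0.0016]
```

Call:
send_rows --deltas '[[[0,-0.0005,0.006,0,0,0,-1],[0,0,0.007,0,0,0,-1],[0,0,0.005,0,0,0,-1],[0,0,0.003,0,0,0,-1],[0,0,0.001,0,0,0,-1],[0,0,0.001,0,0,0,-1],[0,0,0.001,0,0,0,-1],[0,0,0,0,0,0,-1]]]'

```text
time_s: 9.98
position: [0.5784, -0.0446, 0.1884]
tool_rot: [[-0.092, 0.996, 0.0], [0.996, 0.092, 0.0], [0.0, 0.0, -1.0]]
ft_force: [1.0, -1.2, -2.6]
grip_width: 0.0149
gripper_force: 68.5
```

Call:
send_rows --deltas '[[[0,0,0.001,0,0,0,-1],[0,0,0,0,0,0,-1],[0,0,0.001,0,0,0,-1],[0,0,0,0,0,0,-1]]]'

```text
time_s: 10.48
position: [0.5784, -0.0445, 0.1863]
tool_rot: [[-0.092, 0.996, -0.0], [0.996, 0.092, 0.0], [0.0, -0.0, -1.0]]
ft_force: [0.5, -0.7, -2.5]
grip_width: 0.015
gripper_force: 68.5
```

Call:
send_rows --deltas '[[[0,0,0.001,0,0,0,-1],[0,0,0,0,0,0,-1],[0,0,0.001,0,0,0,-1],[0,0,0,0,0,0,-1]]]'

```text
time_s: 10.98
position: [0.5784, -0.0445, 0.1843]
tool_rot: [[-0.092, 0.996, -0.0], [0.996, 0.092, 0.0], [0.0, -0.0, -1.0]]
ft_force: [0.2, 0.7, -2.5]
grip_width: 0.0151
gripper_force: 68.5
```

Call:
send_rows --deltas '[[[0,0,0.001,0,0,0,-1],[0,0,0.001,0,0,0,-1],[0,0,0.001,0,0,0,-1],[0,0,0,0,0,0,-1]]]'

```text
time_s: 11.48
position: [0.5784, -0.0445, 0.1813]
tool_rot: [[-0.092, 0.996, -0.0], [0.996, 0.092, 0.0], [0.0, -0.0, -1.0]]
ft_force: [0.0, 0.6, -3.6]
grip_width: 0.015
gripper_force: 68.5
```

Call:
send_rows --deltas '[[[0,0,0.001,0,0,0,-1],[0,0,0.001,0,0,0,-1],[0,0,0.001,0,0,0,-1],[0,0,0,0,0,0,-1]]]'

```text
time_s: 11.98
position: [0.5784, -0.0445, 0.1783]
tool_rot: [[-0.092, 0.996, -0.0], [0.996, 0.092, 0.0], [0.0, -0.0, -1.0]]
ft_force: [0.1, 0.8, -2.6]
grip_width: 0.015
gripper_force: 68.5
```

Call:
send_rows --deltas '[[[0,0,0.001,0,0,0,-1],[0,0,0.001,0,0,0,-1],[0,0,0.001,0,0,0,-1],[0,0,0,0,0,0,-1]]]'

```text
time_s: 12.48
position: [0.5784, -0.0445, 0.1753]
tool_rot: [[-0.092, 0.996, -0.0], [0.996, 0.092, 0.0], [0.0, -0.0, -1.0]]
ft_force: [-0.6, -0.1, -2.2]
grip_width: 0.015
gripper_force: 68.5
```

Call:
send_rows --deltas '[[[0,0,0.001,0,0,0,-1],[0,0,0.0005,0,0,0,-1],[0,0,0,0,0,0,-1]]]'

```text
time_s: 12.85
position: [0.5784, -0.0446, 0.1739]
tool_rot: [[-0.092, 0.996, -0.0], [0.996, 0.092, 0.0], [0.0, -0.0, -1.0]]
ft_force: [0.3, 0.1, -2.8]
grip_width: 0.0148
gripper_force: 68.5
```

Call:
send_rows --deltas '[[[0,0,0.0005,0,0,0,-1],[0,0,0.0005,0,0,0,-1],[0,0,0,0,0,0,-1]]]'

```text
time_s: 13.22
position: [0.5784, -0.0445, 0.1729]
tool_rot: [[-0.092, 0.996, -0.0], [0.996, 0.092, 0.0], [0.0, -0.0, -1.0]]
ft_force: [0.1, 0.2, -2.5]
grip_width: 0.0152
gripper_force: 68.5
```

Call:
send_rows --deltas '[[[0,0,0.0005,0,0,0,-1],[0,0,0.0005,0,0,0,-1],[0,0,0,0,0,0,-1]]]'

```text
time_s: 13.6
position: [0.5785, -0.0445, 0.1721]
tool_rot: [[-0.092, 0.996, 0.0], [0.996, 0.092, -0.0], [-0.0, 0.0, -1.0]]
ft_force: [0.5, 0.5, -0.8]
grip_width: 0.0149
gripper_force: 68.8
```

Call:
send_rows --deltas '[[[0,0,0.0004,0,0,0,-1],[0,0,0,0,0,0,-1]]]'

```text
time_s: 13.85
position: [0.5785, -0.0445, 0.1719]
tool_rot: [[-0.092, 0.996, 0.001], [0.996, 0.092, -0.0], [-0.0, 0.001, -1.0]]
ft_force: [-1.8, 0.8, 2.6]
grip_width: 0.0152
gripper_force: 69.2
```

```bash
python3 - <<'E'
from h import *
s=telemetry.observe(); print(s["position"],s["ft_force"])
im,P=grab("scene"); np.savez("s2.npz",im=im,P=P)
cv2.imwrite("pics/s2.png",np.clip(cv2.resize(im[60:340,120:420],(750,700))[:580,:,::-1]*1.5,0,255).astype(np.uint8))
E
```

```text
[ 0.57852607 -0.0444627   0.17190622] [-1.75029252  0.81983272  2.58220843]
```

View pics/s2.png

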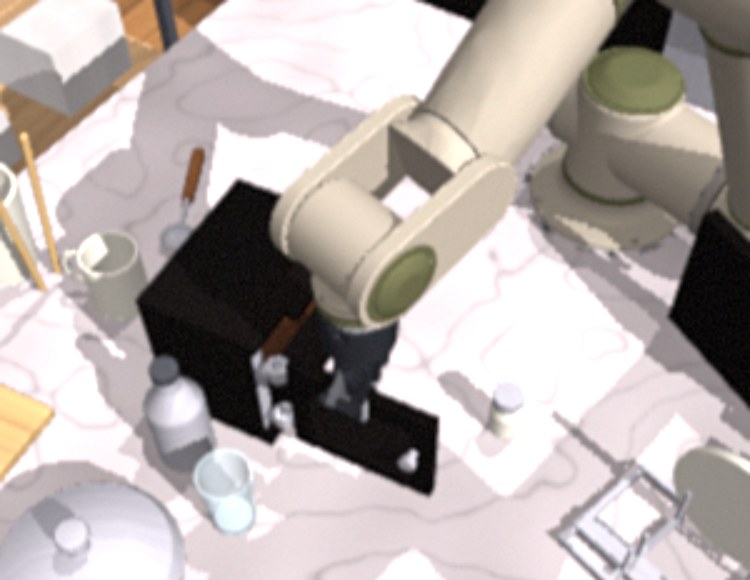

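The view shows the door hanging open at about square, with its knuckles on the pins at (278,372) and (285,415). The glass and bottle are untouched. I'll release, retreat upward and move round to the outer face.

Call:
send_rows --deltas '[[[0,0,-0.0003,0,0,0,0.2],[0,0,0,0,0,0,0.2],[0,0,0,0,0,0,0.2],[0,0,0,0,0,0,0.2],[0,0,-0.015,0,0,0,0.2],[0,0,-0.025,0,0,0,0.2],[0,0,-0.025,0,0,0,0.2],[0,0,-0.01,0,0,0,-1],[0.018,0.02,0,0,0,0,-1],[0.018,0.02,0,0,0,0,-1],[0,0.014,0,0,0,0,-1],[0,0,0,0,0,0,-1]]]' --squeeze 20

```text
time_s: 15.4
position: [0.6291, -0.0036, 0.2462]
tool_rot: [[-0.092, 0.996, -0.001], [0.996, 0.092, 0.0], [0.0, -0.001, -1.0]]
ft_force: [0.8, -0.5, -0.4]
grip_width: 0.0
gripper_force: 0.0
```

```bash
python3 - <<'E'
from h import *
im,P=grab("wrist"); s=telemetry.observe(); p=s["position"];R=np.array(s["tool_rot"]); print(p,s["grip_width"])
m=(P[...,2]>.17)&(P[...,2]<.19)&(P[...,1]>-.15)&(P[...,1]<.08)&(abs(P[...,0]-.58)<.05)
q=P[m];print(len(q)); print(cv2.minAreaRect((q[:,:2]*1000).astype(np.float32)),np.median(q[:,2]))
E
```

```text
[ 0.62868198 -0.00374007  0.24636454] -9.441245142030957e-06
3718
((575.4778442382812, -2.611888885498047), (16.721906661987305, 94.25003814697266), 5.105149269104004) 0.17738657739550706
```

Call:
send_rows --deltas '[[[0,0,0.025,0,0,0,-1],[0,0,0.025,0,0,0,-1],[0,0,0.02,0,0,0,-1],[0,0,0.01,0,0,0,-1],[0,-0.008,0,0,0,0,-1],[0,-0.007,0,0,0,0,-1],[0,-0.006,0,0,0,0,-1],[0,-0.005,0,0,0,0,-1],[0,0,0,0,0,0,-1]]]'

```text
time_s: 16.58
position: [0.6028, -0.0062, 0.1671]
tool_rot: [[-0.092, 0.996, 0.0], [0.996, 0.092, -0.0], [-0.0, 0.0, -1.0]]
ft_force: [-0.3, 0.8, 0.1]
grip_width: 0.0
gripper_force: 0.0
```

Call:
send_rows --deltas '[[[0.002,-0.01,0,0,0,-0.06,-1],[0.002,-0.012,0,0,0,-0.08,-1],[0.002,-0.014,0,0,0,-0.1,-1],[0.002,-0.014,0,0,0,-0.1,-1],[0.002,-0.014,0,0,0,-0.1,-1],[0.002,-0.014,0,0,0,-0.1,-1],[0,0,0,0,0,0,-1]]]'

```text
time_s: 17.45
position: [0.5259, -0.0184, 0.167]
tool_rot: [[-0.589, 0.808, 0.0], [0.808, 0.589, -0.0], [-0.0, 0.0, -1.0]]
ft_force: [1.0, -0.4, -0.9]
grip_width: 0.0001
gripper_force: 0.0
```

```bash
cat >> h.py <<'E'
def st():
    s=telemetry.observe(); R=np.array(s["tool_rot"]); d=R.T@(s["position"]-np.array([.5877,-.147,.166])); a=np.degrees(np.arctan2(R[1,0],R[0,0]))
    print("r,e",d.round(4),"to go deg",round(185.2-a,1),"F",s["ft_force"].round(1),"F tool",(R.T@s["ft_force"]).round(1),"q",s["q"].round(0)); return s
E
python3 - <<'E'
from h import *
s=st(); im,P=grab("top")
m=(P[...,2]>.165)&(P[...,2]<.188)&(P[...,1]>-.12)&(P[...,1]<.08)&(P[...,0]>.4)&(P[...,0]<.6)
q=P[m];print(len(q),cv2.minAreaRect((q[:,:2]*1000).astype(np.float32)))
E
```

```text
r,e [ 0.1403  0.0259 -0.001 ] to go deg 59.1 F [ 1.  -0.4 -0.9] F tool [-0.9  0.6  0.9] q [-15.  24.  86.  -0.  69. -51.]
96 ((545.5003051757812, -94.7800521850586), (16.31464195251465, 76.23030090332031), 38.68405532836914)
```

Call:
send_rows --deltas '[[[0.002,-0.014,0,0,0,-0.1,-1],[0.002,-0.014,0,0,0,-0.1,-1],[0.002,-0.014,0,0,0,-0.1,-1],[0.002,-0.014,0,0,0,-0.1,-1],[0.002,-0.014,0,0,0,-0.1,-1],[0.002,-0.012,0,0,0,-0.085,-1],[0.0015,-0.01,0,0,0,-0.07,-1],[0.001,-0.007,0,0,0,-0.05,-1],[0.001,-0.007,0,0,0,-0.05,-1],[0,0,0,0,0,0,-1]]]'

```text
time_s: 18.75
position: [0.4554, -0.095, 0.1669]
tool_rot: [[-0.983, 0.185, 0.0], [0.185, 0.983, -0.0], [-0.0, -0.0, -1.0]]
ft_force: [0.8, 0.2, -0.0]
grip_width: -0.0
gripper_force: 0.0
```

```bash
cat >> h.py <<'E'
def dooredge():
    im,P=grab("scene"); c=np.array([.5037,-.2448]); x=np.array([.0906,-.9959]); y=np.array([.9959,.0906])
    C=np.stack([(P[...,:2]-c)@x,(P[...,:2]-c)@y],-1)
    m=(P[...,2]>.14)&(P[...,2]<.178)&(C[...,0]<-.08)&(C[...,0]>-.28)&(C[...,1]>-.12)&(C[...,1]<.07)&(im.max(-1)<45)
    return im,P,C,m
E
python3 - <<'E'
from h import *
s=st(); im,P,C,m=dooredge()
q=C[m]; print(len(q),np.polyfit(q[:,1],q[:,0],1),q.min(0),q.max(0))
im,P=grab("top");np.savez("t3.npz",im=im,P=P)
m=(P[...,2]>.165)&(P[...,2]<.188)&(P[...,1]>-.17)&(P[...,1]<.0)&(P[...,0]>.38)&(P[...,0]<.6)
q=P[m];print(len(q),cv2.minAreaRect((q[:,:2]*1000).astype(np.float32)))
E
```

```text
r,e [ 0.1397  0.0266 -0.001 ] to go deg 15.9 F [ 0.8  0.2 -0. ] F tool [-0.7  0.3  0. ] q [ -26.   19.   96.    0.   65. -106.]
301 [ 0.28492693 -0.12511189] [-0.16691581 -0.083437  ] [-0.08005559  0.06995999]
56 ((490.6488037109375, -137.85037231445312), (199.53964233398438, 53.612831115722656), 0.3152546286582947)
```

Call:
send_rows --deltas '[[[0.001,-0.0056,0,0,0,-0.04,-1],[0.001,-0.0056,0,0,0,-0.04,-1],[0.001,-0.0056,0,0,0,-0.04,-1],[0.001,-0.0042,0,0,0,-0.03,-1],[0.001,-0.0028,0,0,0,-0.02,-1],[0,-0.0028,0,0,0,-0.02,-1],[0,-0.0014,0,0,0,-0.01,-1],[0,-0.0014,0,0,0,-0.01,-1],[0,0,0,0,0,0,-1]]]'

```text
time_s: 19.98
position: [0.4468, -0.1226, 0.1667]
tool_rot: [[-1.0, -0.026, -0.001], [-0.026, 1.0, 0.002], [0.001, 0.002, -1.0]]
ft_force: [-0.1, 5.2, 1.5]
grip_width: 0.0001
gripper_force: 0.1
```

```bash
python3 - <<'E'
from h import *
s=st(); im,P,C,m=dooredge()
q=C[m]; print(len(q),np.polyfit(q[:,1],q[:,0],1),q.min(0),q.max(0))
E
```

```text
r,e [ 0.1402  0.0281 -0.0006] to go deg 363.7 F [-0.1  5.2  1.5] F tool [-0.   5.2 -1.5] q [ -30.   19.   96.    0.   65. -122.]
270 [ 0.15223299 -0.10748745] [-0.14038313 -0.04710479] [-0.08694754  0.06935455]
```

```bash
python3 - <<'E'
from h import *
im,P=grab("scene"); np.savez("s3.npz",im=im,P=P)
cv2.imwrite("pics/s3.png",np.clip(cv2.resize(im[120:270,160:310],(600,600),interpolation=cv2.INTER_CUBIC)[...,::-1]*2.2,0,255).astype(np.uint8))
st()
E
```

```text
r,e [ 0.1402  0.0281 -0.0006] to go deg 363.7 F [-0.5  5.3  2.3] F tool [ 0.3  5.3 -2.3] q [ -30.   19.   96.    0.   65. -122.]
```

View pics/s3.png

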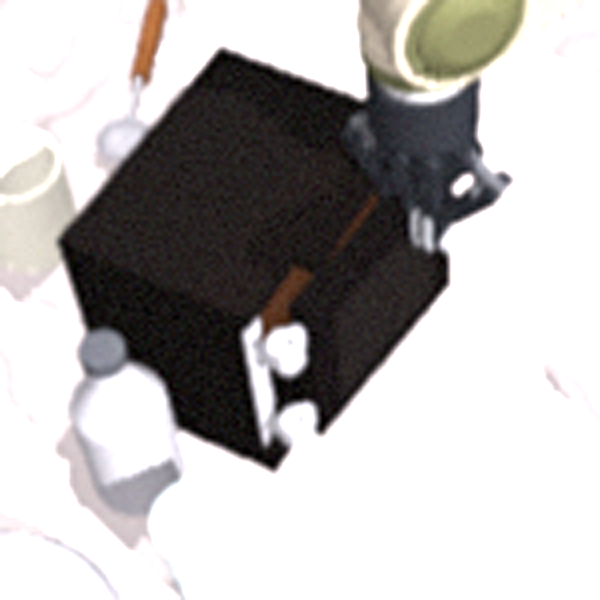

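```bash
python3 - <<'E'
from h import *
P=np.load("s3.npz")["P"]; c=np.array([.5037,-.2448]); x=np.array([.0906,-.9959]); y=np.array([.9959,.0906])
C=np.stack([(P[...,:2]-c)@x,(P[...,:2]-c)@y,P[...,2]],-1)*1000
for a,b in((345,330),(345,380),(380,300),(380,350),(410,280),(410,320),(435,270),(440,285),(425,225),(430,240)): print((a,b),C[120+b//4,160+a//4].round(0))
D=C[180:230,240:275].reshape(-1,3); D=D[(D[:,2]>60)&(D[:,2]<165)&(D[:,0]<-85)&(D[:,0]>-135)]
print(len(D),np.polyfit(D[:,1],D[:,0],1),D[:,1].min())
E
```

```text
(345, 330) [-104.   39.  123.]
(345, 380) [-104.   46.   67.]
(380, 300) [-109.   -3.  109.]
(380, 350) [-110.    3.   57.]
(410, 280) [-113.  -39.   94.]
(410, 320) [-113.  -36.   46.]
(435, 270) [-114.  -74.   69.]
(440, 285) [-116.  -82.   41.]
(425, 225) [-130.  -36.  172.]
(430, 240) [-131.  -39.  152.]
660 [   0.13385815 -108.41178341] -97.19125682530438
```

The door face sits about 5.7° short of shut, so the 5 N is probably the gripper linkage touching the lip. I'll back off, turn the tool 90° so its thin side faces the cabinet, raise it a little and push again.

Call:
send_rows --deltas '[[[0,0.01,0,0,0,0,-1],[0,0.01,0,0,0,0,-1],[0,0,-0.006,0,0,0.175,-1],[0,0,-0.006,0,0,0.175,-1],[0,0,0,0,0,0.175,-1],[0,0,0,0,0,0.175,-1],[0,0,0,0,0,0.175,-1],[0,0,0,0,0,0.175,-1],[0,0,0,0,0,0.175,-1],[0,0,0,0,0,0.175,-1],[0,0,0,0,0,0.105,-1],[0,0,0,0,0,0,-1]]]'

```text
time_s: 21.58
position: [0.4465, -0.1029, 0.1788]
tool_rot: [[-0.093, 0.996, 0.0], [0.996, 0.093, -0.0], [-0.0, 0.0, -1.0]]
ft_force: [-0.2, 0.8, 0.7]
grip_width: -0.0003
gripper_force: 0.0
```

```bash
cat >> h.py <<'E'
def cab():
    s=telemetry.observe(); c=np.array([.5037,-.2448]); x=np.array([.0906,-.9959]); y=np.array([.9959,.0906]); d=s["position"][:2]-c
    print("TCP cab",round(d@x*1000,1),round(d@y*1000,1),"z",s["position"][2].round(4),"F",s["ft_force"].round(1))
    im,P=grab("scene"); C=np.stack([(P[...,:2]-c)@x,(P[...,:2]-c)@y,P[...,2]],-1)*1000
    D=C[180:230,240:275].reshape(-1,3); D=D[(D[:,2]>60)&(D[:,2]<140)&(D[:,0]<-85)&(D[:,0]>-125)]
    f=np.polyfit(D[:,1],D[:,0],1); print(len(D),"slope deg",np.degrees(np.arctan(f[0])).round(1),"face x at y=-95:",np.polyval(f,-95).round(1)); return im,P,C
E
python3 - <<'E'
from h import *
cab()
E
```

```text
TCP cab -146.5 -44.1 z 0.1788 F [-0.2  0.8  0.7]
536 slope deg 9.5 face x at y=-95: -128.5
```

Call:
send_rows --deltas '[[[-0.006,0,0,0,0,0,-1],[-0.006,0,0,0,0,0,-1],[-0.004,0,0,0,0,0,-1],[-0.003,0,0,0,0,0,-1],[-0.003,0,0,0,0,0,-1],[-0.002,0,0,0,0,0,-1],[-0.002,0,0,0,0,0,-1],[0,0,0,0,0,0,-1]]]'

```text
time_s: 22.62
position: [0.449, -0.1294, 0.1789]
tool_rot: [[-0.092, 0.996, 0.0], [0.996, 0.092, -0.0], [-0.0, 0.0, -1.0]]
ft_force: [-0.5, -1.1, -0.8]
grip_width: 0.0001
gripper_force: 0.1
```

```bash
python3 - <<'E'
from h import *
cab()
E
```

```text
TCP cab -119.9 -44.0 z 0.1789 F [-0.5 -1.1 -0.8]
497 slope deg 5.0 face x at y=-95: -113.8
```

Now it moves freely past the earlier block. I'll keep going in small steps.

Call:
send_rows --deltas '[[[-0.002,0,0,0,0,0,-1],[-0.001,0,0,0,0,0,-1],[-0.001,0,0,0,0,0,-1],[-0.001,0,0,0,0,0,-1],[0,0,0,0,0,0,-1]]]'

```text
time_s: 23.3
position: [0.4494, -0.1343, 0.1788]
tool_rot: [[-0.092, 0.996, 0.0], [0.996, 0.092, -0.0], [-0.0, 0.0, -1.0]]
ft_force: [0.0, -1.0, 1.2]
grip_width: 0.0005
gripper_force: 0.1
```

Call:
send_rows --deltas '[[[-0.001,0,0,0,0,0,-1],[-0.001,0,0,0,0,0,-1],[0,0,0,0,0,0,-1]]]'

```text
time_s: 23.68
position: [0.4496, -0.1363, 0.1788]
tool_rot: [[-0.092, 0.996, 0.0], [0.996, 0.092, -0.0], [-0.0, 0.0, -1.0]]
ft_force: [-0.0, -0.2, -0.8]
grip_width: 0.0001
gripper_force: 0.1
```

```bash
python3 - <<'E'
from h import *
cab()
E
```

```text
TCP cab -112.9 -44.1 z 0.1788 F [-0.  -0.2 -0.8]
459 slope deg 2.3 face x at y=-95: -104.9
```

Call:
send_rows --deltas '[[[-0.001,0,0,0,0,0,-1],[-0.001,0,0,0,0,0,-1],[0,0,0,0,0,0,-1]]]'

```text
time_s: 24.1
position: [0.4498, -0.1383, 0.1788]
tool_rot: [[-0.092, 0.996, 0.0], [0.996, 0.092, -0.0], [-0.0, 0.0, -1.0]]
ft_force: [0.4, 0.4, -0.4]
grip_width: 0.0
gripper_force: 0.1
```

Call:
send_rows --deltas '[[[-0.001,0,0,0,0,0,-1],[0,0,0,0,0,0,-1]]]'

```text
time_s: 24.35
position: [0.4499, -0.1393, 0.1788]
tool_rot: [[-0.092, 0.996, 0.0], [0.996, 0.092, -0.0], [-0.0, 0.0, -1.0]]
ft_force: [0.1, -0.1, -0.2]
grip_width: 0.0001
gripper_force: 0.1
```

Call:
send_rows --deltas '[[[-0.001,0,0,0,0,0,-1],[0,0,0,0,0,0,-1]]]'

```text
time_s: 24.6
position: [0.45, -0.1403, 0.1788]
tool_rot: [[-0.092, 0.996, 0.0], [0.996, 0.092, -0.0], [-0.0, 0.0, -1.0]]
ft_force: [0.4, 0.4, -0.1]
grip_width: 0.0003
gripper_force: 0.1
```

Call:
send_rows --deltas '[[[-0.0007,0,0,0,0,0,-1],[0,0,0,0,0,0,-1]]]'

```text
time_s: 24.85
position: [0.45, -0.141, 0.1788]
tool_rot: [[-0.092, 0.996, -0.0], [0.996, 0.092, -0.0], [-0.0, -0.0, -1.0]]
ft_force: [-0.6, 0.9, 0.3]
grip_width: -0.0002
gripper_force: 0.1
```

Call:
send_rows --deltas '[[[-0.0007,0,0,0,0,0,-1],[0,0,0,0,0,0,-1]]]'

```text
time_s: 25.1
position: [0.45, -0.1413, 0.1788]
tool_rot: [[-0.092, 0.996, -0.0], [0.996, 0.092, 0.001], [0.001, -0.0, -1.0]]
ft_force: [-0.2, 2.6, 1.0]
grip_width: 0.0005
gripper_force: 1.5
```

```bash
python3 - <<'E'
from h import *
cab()
E
```

```text
TCP cab -107.9 -44.1 z 0.1788 F [-0.2  2.6  1. ]
428 slope deg 0.1 face x at y=-95: -98.0
```

The door is against the stop at about 0° with 2.6 N of force. I'll hold briefly, back away and check.

Call:
send_rows --deltas '[[[-0.0004,0,0,0,0,0,-1],[0,0,0,0,0,0,-1],[0,0,0,0,0,0,-1],[0.001,0,0,0,0,0,-1],[0.004,0,0,0,0,0,-1],[0.01,0,0,0,0,0,-1],[0.02,0,0,0,0,0,-1],[0.02,0,-0.02,0,0,0,-1],[0.02,0,-0.03,0,0,0,-1],[0,0,0,0,0,0,-1],[0,0,0,0,0,0,-1],[0,0,0,0,0,0,-1]]]'

```text
time_s: 26.65
position: [0.4429, -0.0673, 0.228]
tool_rot: [[-0.091, 0.996, -0.002], [0.996, 0.091, 0.001], [0.001, -0.002, -1.0]]
ft_force: [-0.2, 0.9, 0.5]
grip_width: 0.0003
gripper_force: 0.0
```

```bash
python3 - <<'E'
from h import *
im,P,C=cab(); cv2.imwrite("pics/s4.png",np.clip(cv2.resize(im[120:270,160:310],(600,600),interpolation=cv2.INTER_CUBIC)[...,::-1]*2.2,0,255).astype(np.uint8))
E
```

```text
TCP cab -182.2 -44.4 z 0.228 F [-0.2  0.9  0.5]
459 slope deg 2.8 face x at y=-95: -106.3
```

View pics/s4.png

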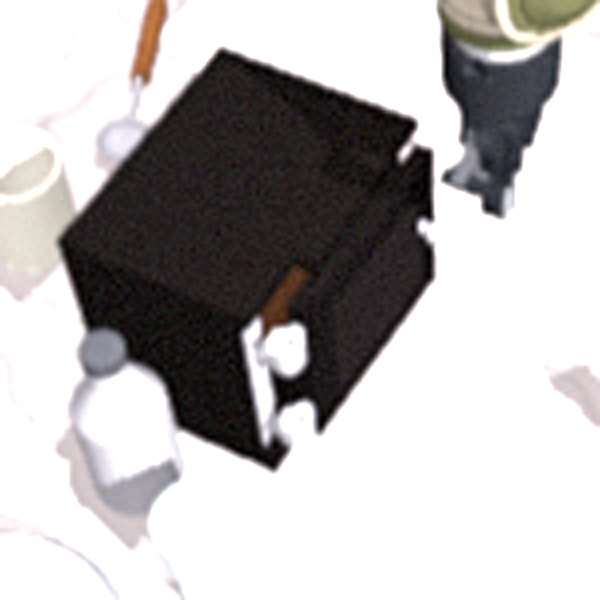

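```bash
python3 - <<'E'
from h import *
im,P,C=cab()
D=C[180:230,235:275].reshape(-1,3); D=D[(D[:,2]>50)&(D[:,2]<170)&(D[:,0]<-85)&(D[:,0]>-130)]
for y in range(-105,60,15):
    q=D[abs(D[:,1]-y)<7.5]; print(y,len(q),np.percentile(q[:,0],[10,50,90]).round(1) if len(q) else '')
c=np.array([.5037,-.2448]); x=np.array([.0906,-.9959]); y=np.array([.9959,.0906])
im,P=grab("wrist"); C=np.stack([(P[...,:2]-c)@x,(P[...,:2]-c)@y,P[...,2]],-1)*1000
m=(C[...,2]>60)&(C[...,2]<178)&(C[...,0]<-84)&(C[...,0]>-125)&(abs(C[...,1])<115); D=C[m]
for yy in range(-105,60,15):
    q=D[abs(D[:,1]-yy)<7.5]; print("w",yy,len(q),np.percentile(q[:,0],[5,50,95]).round(1) if len(q) else '',np.median(q[:,2]) if len(q) else '')
E
```

```text
TCP cab -182.1 -44.4 z 0.2281 F [ 0.3 -0.  -0.1]
459 slope deg 2.9 face x at y=-95: -106.4
-105 0 
-90 12 [-104.6 -103.8 -102.9]
-75 22 [-104.7 -103.8 -102.7]
-60 40 [-106.1 -104.5 -103. ]
-45 47 [-104.6 -103.7 -102.8]
-30 58 [-104.2 -102.8 -102. ]
-15 68 [-103.3 -102.3 -100.9]
0 75 [-102.9 -101.6  -99.9]
15 79 [-102.5 -101.   -99.2]
30 79 [-101.5 -100.3  -98.4]
45 91 [-101.   -99.5  -97.6]
w -105 0  
w -90 273 [-106.  -105.4 -104.8] 86.69330570613329
w -75 162 [-123.2 -122.3 -104.9] 113.64009188670573
w -60 0  
w -45 210 [-103.9 -103.  -102.2] 162.95643311616197
w -30 0  
w -15 38 [-104.1 -103.6 -103.3] 71.65299351814889
w 0 324 [-103.9 -103.2 -102.6] 82.62581455813576
w 15 254 [-103.2 -102.6 -101.9] 77.5156971010025
w 30 497 [-102.5 -100.5  -99.4] 155.89997812897528
w 45 281 [-102.  -101.3  -99.7] 80.54860283654926
```

The door is at rest about 1.7° off the plane of the cabinet front. Its edge mid-plane is at x ≈ -97 mm, inside the -105 mm limit by about 8 mm. It is clear of the gripper, so I'm handing in.

```bash
python3 -c "
from rig import env
print(env.close_job())"
```

```text
the job is handed in; nothing more can be done
None
```

The door is hung on both pins, swung shut and released, and the job is handed in at about 27 s; the hand-in gave no verdict. It came to rest about 1.7° short of flush after letting go, with its edge about 22 mm out against the 30 mm limit.

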